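# Weigh the long torch on the parcel scale

## Task

Weigh the long torch for posting: first press the parcel scale's round zero button fully down while the pan is still empty. Then pull the long torch (the tallest of the three things in the caddy) up out of its compartment and stand it upright on its head, the way it stood in the caddy, in the middle of the scale's round pan, setting it down gently and letting go. Leave everything else where it stands.

Things in the scene. Friction and masses are not known exactly. Their poses are not given: they have to be found in the camera images.
- torch: The long torch: plain aluminium, 190 tall, standing on its head in one of the caddy's three compartments (any of them). Head 36 across for the lowest 34, tapering to a round barrel 25 across from 50 up to the flat tail at 190. About 0.22 to 0.36 kg. Origin: centre of the flat face of the head (its underside as it stands); z points up the barrel to the tail.
- caddy: Upright holder of dark sheet steel, fixed to the table, 62 (its x) by 194 (its y) and 100 tall, open on top, walls 4 thick. Two cross walls divide it into three compartments in a row along its y, centres 63 apart, each about 54 by 59 inside, floor 4 above the table. Origin: centre of its underside; z up.
- scale: Parcel scale, fixed to the table: grey plastic base 215 (its x) by 160 (its y), top face 47 above the table. The round pan sits over its +x part (centre 35 along x from the origin), the zero button and a small display on its -x end. Origin: centre of its underside; z up.
- pan_top (a point): Centre of the upper face of the scale's pan, a plain flat steel disc 120 across and 4 thick, 70 above the table when empty. It moves with the pan.
- pan (a joint): How far the sprung pan has sunk, m: 0 when empty, up to 0.016; about 0.3 N per mm, so the long torch sinks it 6 to 11 mm.
- zero_top (a point): Centre of the top of the scale's zero button, a white round button 26 across in a black housing on the -x end of the scale, 80 from the origin along -x and 42 along +y. It is pressed straight down.
- zero (a joint): How far the zero button is pressed, m: 0 released, 0.006 fully down, where its spring pushes back with 4 N.
- short_torch: Bystander: a shorter torch of the same make, 118 tall, head 36 across, barrel 25 across, standing in another compartment of the caddy. Origin: centre of its underside.
- marker: Bystander: a thick grey marker with black cap, 118 tall, 24 across, standing in another compartment of the caddy. Origin: centre of its underside.
- remote: Bystander: a black remote control lying on the table, 150 by 42, 18 high. Origin: centre of its underside, x along its length.
- mug: Bystander: a white mug, 80 across, 92 tall. Origin: centre of its underside.
- tape: Bystander: a roll of clear tape lying flat, 96 across, 48 high. Origin: centre of its underside.
- speaker: Bystander: a small grey loudspeaker, 85 by 80, 125 tall. Origin: centre of its underside.
- spray_bottle: Bystander: a white spray bottle, 72 across, 211 tall. Origin: centre of its underside.

How it is judged:
By the outcome, as a careful person would: the job done as asked, in the order asked, and still so for the second after the job is handed in, with the robot touching nothing.
It also fails if it takes over 48 s, if anything falls off the work surface, if the arm or the gripper's body presses on something with over 40 N, if the wrist force passes 120 N, or if a joint passes its speed limit or range.

## Robot

A 7-joint arm with a two-finger parallel gripper is mounted at the origin on the work surface. World frame = base frame: x ahead of the robot, y to its left, z up, the work surface at z = 0. Lengths are in m, angles in degrees, forces in N, time in s.
With the tool pointing down it reaches from about 0.425 to 0.925 m from the base axis. Payload 6.8 kg.
Tool frame: the origin (TCP) lies at the very end of the fingers, on their centre line; the grasp point (between the pads) lies 19 mm behind it; z points along the fingers, y is the line along which they close (so a half turn about z gives the same grasp; the last joint's range is limited). The gripper opens to 88 mm and grips with 3 to 60 N. Pads are 20 mm wide; open, the fingers measure 115 mm over their backs; the gripper's body (75 mm by 178 mm) begins 61 mm behind the grasp point.
Start: joints at [-77.069, 27.33, 1.283, 89.118, -0.659, 63.558, -4.761], TCP at [0.221, 0.638, 0.223] pointing down, gripper open.
Joint ranges: [-169.35, 169.35], [-19.33, 120.38], [-80.79, 83.38], [13.8, 139.57], [-78.32, 258.32], [9.67, 109.79], [-169.56, 169.56]. Speed limits (degrees/s): [136.94, 136.94, 180, 180, 180, 180, 180].

## Interface

Orientations are given as [roll, pitch, yaw] about the fixed x, y, z axes, in that order (R = Rz(yaw) Ry(pitch) Rx(roll)).
In Python, from workcell import ctrl, read_camera, calibration, ticket gives the robot as it stands.
- The arm moves only by the tool arm_command, never from a script. Its argument "series" is a list of rows, each an object of numbers: "hand": the finger opening in m, from 0 to 0.0878; "tx", "ty", "tz": the shift along the tool's x, y, z in m; "rx", "ry", "rz": the turn, a rotation vector about the tool's x, y, z in degrees. In form: [{"hand": .., "tx": .., "ty": .., "tz": .., "rx": .., "ry": .., "rz": ..}, ...]. A call has 1 to 20 rows; each row shifts and turns the commanded pose from where the row before left it, along the tool's axes as they then stand; what a row does not reach is not made up. A row lasts 1/8 s, in which the tool goes at most 62.5 mm and 10.7 degrees, less where a joint would pass 70% of its speed; a pose out of reach is approached as far as the arm can. A call with a gripper value outside its range is refused whole. The fingers move at their own pace and stop on an object; "grip_force" is the grip in N (left out, the last holds). Time passes only in rows, so rows that do not move let the fingers close. It gives the time, the measured TCP pose, the force, the opening and the grip force at its end, in the units of the state.
- ctrl.observe(): the state, without advancing time (a new reading comes with each control period).
- read_camera(name): name is "scene" or "top"; returns the picture (480x640x3 uint8, blue, green, red); there is no depth.
- calibration(name): a dict with "intrinsics" (3x3 intrinsics, pixels), "k1" (the pictures are not rectified: a ray, as slopes to the right and down, at radius r is drawn at 1 + k1 r^2 times it, then the intrinsics apply), "eye" and "rotation" of the camera in the world. Camera axes: x right, y down, z forward; pixel columns grow to the right and rows downward; lengths in m; the calibration is good to about 2 mm. A picture is of the moment at which its call begins. calibration takes no time and is no camera call.
- ticket.sign_off(): hands the job in; it is judged then, once.
The state is a dict: "time": time; "joints": joint angles; "qvel": joint speeds; "effort": joint torques, N m; "tool_pos": TCP position; "orientation": TCP orientation; "force": force on the tool from outside, world axes, zero at the start; "moment": the same for the moment, N m; "width": finger opening in m; "grip_force": force on a finger pad.
Only numpy, scipy, OpenCV 4.12 (cv2) and the standard library are available. Lean on these libraries where they do the work, as an engineer would, in place of code of your own. Each camera call takes 0.05 s, during which the arm holds its last target. There are 200 camera calls.

## Working session

There is one attempt and no reset: what is moved stays moved. The work goes in short steps, Python scripts to look and compute and a tool call to move; the robot and the scene stay as the last step left them, time stands still between calls to the robot, and variables do not carry over. Pictures are saved under pics/ and viewed, at most 10 in all, crops included, and the job is handed in when it is done.

Besides the shell and the picture viewer there is one more tool, called as name([rows], argument=value, ...), one row to a line, values as JSON. arm_command: Moves the arm, as the interface text tells. Its arguments: {"type":"object","properties":{"series":{"type":"array"},"grip_force":{"type":"number"}},"required":["series"]}

```bash
mkdir -p pics; ls; python3 - <<'E'
from workcell import ctrl, read_camera, calibration
import cv2
for n in("scene","top"):
    im=read_camera(n); cv2.imwrite(f"pics/{n}0.png",im); print(n,calibration(n))
s=ctrl.observe(); print(s["time"],s["tool_pos"],s["orientation"],s["width"],s["force"])
E
```

```text
pics
scene {'intrinsics': array([[458.07882526,   0.        , 319.26229292],
       [  0.        , 458.07882526, 231.84353579],
       [  0.        ,   0.        ,   1.        ]]), 'k1': -0.004301104712421197, 'eye': array([ 1.18521005, -0.43250403,  0.8971302 ]), 'rotation': array([-140.4445345 ,   -1.06862719,   56.26467043])}
top {'intrinsics': array([[572.45267676,   0.        , 323.86952124],
       [  0.        , 572.45267676, 239.35264328],
       [  0.        ,   0.        ,   1.        ]]), 'k1': -0.013791868703727679, 'eye': array([ 0.39190393, -0.02580565,  1.79883644]), 'rotation': array([-172.99551089,   -0.43139749,  -89.62370762])}
0.1 [0.22099876 0.63724361 0.22180914] [-1.79909246e+02  7.69140660e-03  1.60877558e+02] 0.08786020917644935 [-0.10895073  0.62362081 -0.89280504]
```

View pics/scene0.png

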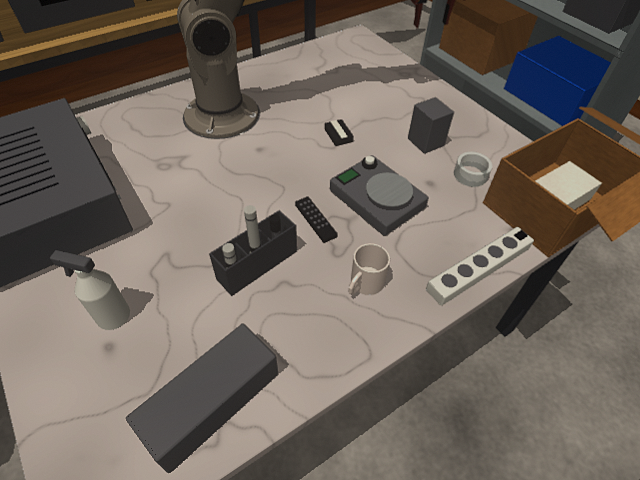

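View pics/top0.png

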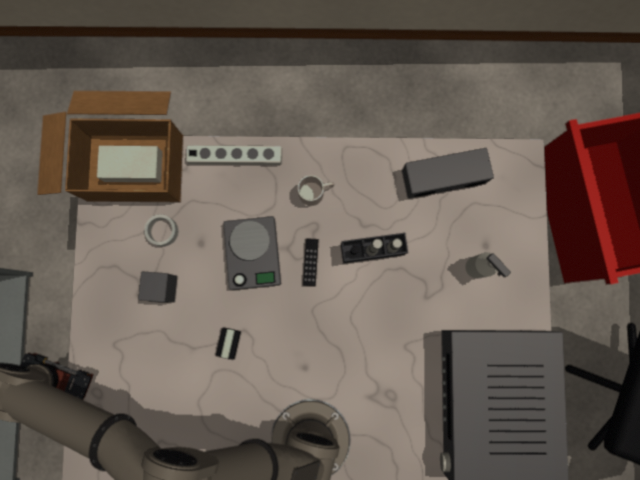

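Torch tail: about (378,244) in the top view and (251,212) in the scene view, in the middle compartment. In the top view the pan is at (249,240) and the button at (239,280). I'll crop these for sharper features.

```bash
cat > h.py <<'E'
import numpy as np, cv2
from scipy.spatial.transform import Rotation as Ro
from workcell import ctrl, read_camera, calibration
def ray(n,p):
    c=calibration(n);K=c["intrinsics"]
    D=np.array([c["k1"],0,0,0,0.])
    u=cv2.undistortPoints(np.array([[p]],float),K,D)[0,0]
    return c["eye"],Ro.from_euler("xyz",c["rotation"],degrees=True).apply([u[0],u[1],1])
def onz(n,p,z):
    e,d=ray(n,p); return e+d*(z-e[2])/d[2]
def tri(a,b):
    (e,d),(f,g)=ray("scene",a),ray("top",b)
    s=np.linalg.lstsq(np.c_[d,-g],f-e,rcond=None)[0]
    P,Q=e+d*s[0],f+g*s[1]; return (P+Q)/2,np.linalg.norm(P-Q)
E
python3 - <<'E'
from h import *
t=cv2.imread("pics/top0.png");s=cv2.imread("pics/scene0.png")
a=cv2.resize(t[205:305,215:415],None,fx=4,fy=4,interpolation=cv2.INTER_CUBIC)
cv2.imwrite("pics/c1.png",a)
b=cv2.resize(s[145:295,205:435],None,fx=3.4,fy=3.4,interpolation=cv2.INTER_CUBIC)
cv2.imwrite("pics/c2.png",b)
def comps(im,n,x0,y0,x1,y1,lo,hi):
    g=cv2.cvtColor(im,cv2.COLOR_BGR2GRAY)[y0:y1,x0:x1]
    N,l,st,c=cv2.connectedComponentsWithStats(((g>=lo)&(g<=hi)).astype(np.uint8))
    for i in range(1,N):
        if st[i,4]>25: print(n,lo,c[i]+[x0,y0],st[i]+[x0,y0,0,0,0])
comps(t,"top",340,234,408,262,90,255)
comps(t,"topscale",224,218,280,288,85,150)
comps(t,"btn",228,270,252,288,150,255)
comps(s,"sc",240,200,262,255,90,255)
comps(s,"scale",362,170,415,212,85,150)
comps(s,"btn",360,150,380,168,150,255)
E
```

```text
top 90 [357.64593301 236.0861244 ] [340 234  52  10 209]
top 90 [377.05970149 243.2238806 ] [373 239   9  10  67]
top 90 [396.84375 242.9375 ] [393 239   9   9  64]
top 90 [392.45962733 259.08074534] [364 253  44   9 161]
topscale 85 [235.67647059 218.76470588] [224 218  32   4  68]
topscale 85 [277.70422535 235.24647887] [274 218   6  49 142]
topscale 85 [249.58273951 239.72684086] [ 230  220   40   40 1263]
topscale 85 [224.79268293 273.14634146] [224 250   4  38  82]
topscale 85 [239.17647059 279.05882353] [235 275   9   9  34]
topscale 85 [271.41176471 286.52941176] [259 285  21   3  34]
btn 150 [238.81818182 279.18181818] [236 276   7   7  33]
sc 90 [249.70222222 217.78814815] [240 200  22  48 675]
scale 85 [389.23547881 188.49921507] [ 366  170   49   36 1274]
btn 150 [369.20320856 154.55614973] [360 150  20  13 187]
```

View pics/c1.png

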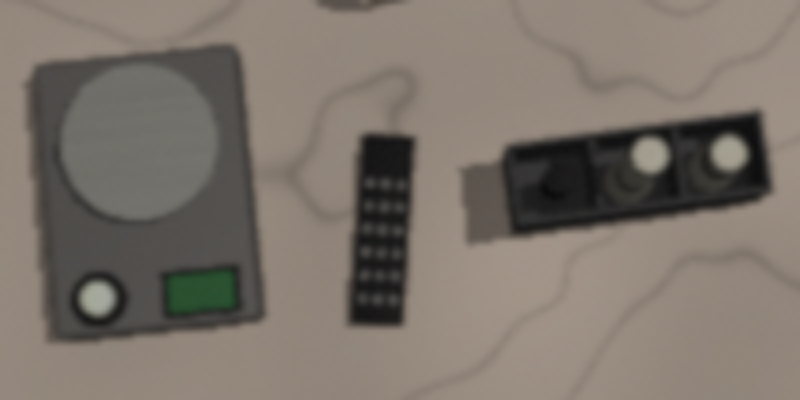

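View pics/c2.png

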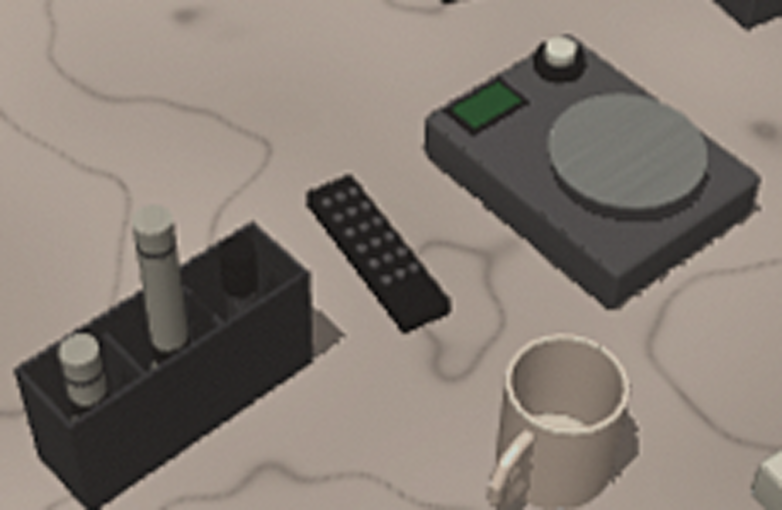

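The crops show the tail disc centre at scene crop (154,219), the button top at (561,47), and the rim corners of the caddy. The torch is in the middle compartment, with the short torch and the marker on either side.

```bash
python3 - <<'E'
from h import *
s=lambda x,y:((x+.5)/3.4-.5+205,(y+.5)/3.4-.5+145)
t=lambda x,y:((x+.5)/4-.5+215,(y+.5)/4-.5+205)
P=lambda *a:print(*[np.round(x,4) for x in a])
P("tail",*tri(s(154,219),(377.06,243.22))); P(onz("top",(377.06,243.22),.194),onz("scene",s(154,219),.194))
P("short",onz("top",(396.84,242.94),.122))
P("btn",*tri(s(561,47),(238.9,279.15)))
P("pan",onz("top",(249.58,239.73),.07),onz("scene",s(628,152),.07))
R=[onz("scene",s(*p),.1) for p in((15,368),(253,223),(310,270),(75,420))]
P("rim",*R,sum(R)/4)
for a,b in((0,1),(3,2)): d=R[b]-R[a];P(np.degrees(np.arctan2(d[1],d[0])),np.linalg.norm(d))
b,p=onz("top",(238.9,279.15),.07),onz("top",(249.58,239.73),.07)
d=p-b; # in scale frame (115,-42)
yaw=np.arctan2(d[1],d[0])-np.arctan2(-42,115);P("scale yaw",np.degrees(yaw),np.linalg.norm(d),np.hypot(115,42))
E
```

```text
Traceback (most recent call last):
numpy._core._exceptions._UFuncNoLoopError: ufunc 'multiply' did not contain a loop with signature matching types (dtype('<U4'), dtype('float64')) -> None
```

```bash
python3 - <<'E'
from h import *
s=lambda x,y:((x+.5)/3.4-.5+205,(y+.5)/3.4-.5+145)
P=lambda *a:print(*[x if isinstance(x,str) else np.round(x,4) for x in a])
P("tail",*tri(s(154,219),(377.06,243.22))); P(onz("top",(377.06,243.22),.194),onz("scene",s(154,219),.194))
P("short",onz("top",(396.84,242.94),.122))
P("btn",*tri(s(561,47),(238.9,279.15)))
P("pan",onz("top",(249.58,239.73),.07),onz("scene",s(628,152),.07))
R=[onz("scene",s(*p),.1) for p in((15,368),(253,223),(310,270),(75,420))]
P("rim",*R,sum(R)/4)
for a,b in((0,1),(3,2)): d=R[b]-R[a];P(np.degrees(np.arctan2(d[1],d[0])),np.linalg.norm(d))
b,p=onz("top",(238.9,279.15),.07),onz("top",(249.58,239.73),.07)
d=p-b; # in scale frame (115,-42)
yaw=np.arctan2(d[1],d[0])-np.arctan2(-42,115);P("scale yaw",np.degrees(yaw),np.linalg.norm(d),np.hypot(115,42))
E
```

```text
tail [ 0.5797 -0.1861  0.1933] 0.0018
[ 0.5793 -0.1869  0.194 ] [ 0.5808 -0.1856  0.194 ]
short [ 0.589  -0.2526  0.122 ]
btn [0.4823 0.2191 0.067 ] 0.0018
pan [0.6016 0.1884 0.07  ] [0.6057 0.1878 0.07  ]
rim [ 0.5656 -0.2875  0.1   ] [ 0.5401 -0.0971  0.1   ] [ 0.5976 -0.0866  0.1   ] [ 0.6226 -0.2737  0.1   ] [ 0.5814 -0.1863  0.1   ]
97.6229 0.1921
97.6147 0.1887
scale yaw 6.2384 0.1235 122.4296
```

arm_command([
  {"hand": 0, "rz": 10.5},
  {"hand": 0, "rz": 10.5},
  {"hand": 0, "rz": 10.5},
  {"hand": 0, "rz": 10.5},
  {"hand": 0, "rz": 10.5},
  {"hand": 0, "rz": 10.5},
  {"hand": 0, "tx": -0.0374, "ty": 0.017},
  {"hand": 0, "tx": -0.0374, "ty": 0.017},
  {"hand": 0, "tx": -0.0374, "ty": 0.017},
  {"hand": 0, "tx": -0.0374, "ty": 0.017},
  {"hand": 0, "tx": -0.0374, "ty": 0.017},
  {"hand": 0, "tx": -0.0374, "ty": 0.017},
  {"hand": 0, "tx": -0.0374, "ty": 0.017},
  {"hand": 0, "tx": -0.0374, "ty": 0.017},
  {"hand": 0, "tx": -0.0374, "ty": 0.017},
  {"hand": 0, "tx": -0.0374, "ty": 0.017},
  {"hand": 0, "tx": -0.0374, "ty": 0.017},
  {"hand": 0, "tx": -0.0374, "ty": 0.017},
])

```text
invalid input at $.series[0]: expected keys hand, tx, ty, tz, rx, ry, rz
```

arm_command([
  {"hand": 0, "tx": 0, "ty": 0, "tz": 0, "rx": 0, "ry": 0, "rz": 10.5},
  {"hand": 0, "tx": 0, "ty": 0, "tz": 0, "rx": 0, "ry": 0, "rz": 10.5},
  {"hand": 0, "tx": 0, "ty": 0, "tz": 0, "rx": 0, "ry": 0, "rz": 10.5},
  {"hand": 0, "tx": 0, "ty": 0, "tz": 0, "rx": 0, "ry": 0, "rz": 10.5},
  {"hand": 0, "tx": 0, "ty": 0, "tz": 0, "rx": 0, "ry": 0, "rz": 10.5},
  {"hand": 0, "tx": 0, "ty": 0, "tz": 0, "rx": 0, "ry": 0, "rz": 10.5},
  {"hand": 0, "tx": -0.0374, "ty": 0.017, "tz": 0, "rx": 0, "ry": 0, "rz": 0},
  {"hand": 0, "tx": -0.0374, "ty": 0.017, "tz": 0, "rx": 0, "ry": 0, "rz": 0},
  {"hand": 0, "tx": -0.0374, "ty": 0.017, "tz": 0, "rx": 0, "ry": 0, "rz": 0},
  {"hand": 0, "tx": -0.0374, "ty": 0.017, "tz": 0, "rx": 0, "ry": 0, "rz": 0},
  {"hand": 0, "tx": -0.0374, "ty": 0.017, "tz": 0, "rx": 0, "ry": 0, "rz": 0},
  {"hand": 0, "tx": -0.0374, "ty": 0.017, "tz": 0, "rx": 0, "ry": 0, "rz": 0},
  {"hand": 0, "tx": -0.0374, "ty": 0.017, "tz": 0, "rx": 0, "ry": 0, "rz": 0},
  {"hand": 0, "tx": -0.0374, "ty": 0.017, "tz": 0, "rx": 0, "ry": 0, "rz": 0},
  {"hand": 0, "tx": -0.0374, "ty": 0.017, "tz": 0, "rx": 0, "ry": 0, "rz": 0},
  {"hand": 0, "tx": -0.0374, "ty": 0.017, "tz": 0, "rx": 0, "ry": 0, "rz": 0},
  {"hand": 0, "tx": -0.0374, "ty": 0.017, "tz": 0, "rx": 0, "ry": 0, "rz": 0},
  {"hand": 0, "tx": -0.0374, "ty": 0.017, "tz": 0, "rx": 0, "ry": 0, "rz": 0},
])

```text
time: 2.35
tool_pos: [0.4851, 0.2199, 0.2225]
orientation: [-180.0, 0.0, 97.9]
force: [1.4, -0.0, 0.4]
width: 0.0003
grip_force: 0.0
```

arm_command([
  {"hand": 0, "tx": -0.001, "ty": -0.003, "tz": 0.02, "rx": 0, "ry": 0, "rz": 0},
  {"hand": 0, "tx": 0, "ty": 0, "tz": 0.03, "rx": 0, "ry": 0, "rz": 0},
  {"hand": 0, "tx": 0, "ty": 0, "tz": 0.03, "rx": 0, "ry": 0, "rz": 0},
  {"hand": 0, "tx": 0, "ty": 0, "tz": 0.03, "rx": 0, "ry": 0, "rz": 0},
  {"hand": 0, "tx": 0, "ty": 0, "tz": 0.02, "rx": 0, "ry": 0, "rz": 0},
  {"hand": 0, "tx": 0, "ty": 0, "tz": 0.01, "rx": 0, "ry": 0, "rz": 0},
  {"hand": 0, "tx": 0, "ty": 0, "tz": 0, "rx": 0, "ry": 0, "rz": 0},
])

```text
time: 3.22
tool_pos: [0.4815, 0.2195, 0.0823]
orientation: [-179.9, 0.0, 97.9]
force: [0.3, -0.4, 0.6]
width: -0.0
grip_force: 0.0
```

```bash
python3 - <<'E'
from h import *
a=read_camera("top")[250:300,210:270];b=read_camera("scene")[100:200,330:430]
cv2.imwrite("pics/p1.png",np.hstack([cv2.resize(a,(480,400),interpolation=2),cv2.resize(b,(400,400),interpolation=2)])[:,:800])
s=ctrl.observe(); print(s["time"],s["tool_pos"],s["force"])
E
```

```text
3.325 [0.48232236 0.21992901 0.08328516] [-0.77263384 -0.46150628  0.10751392]
```

View pics/p1.png

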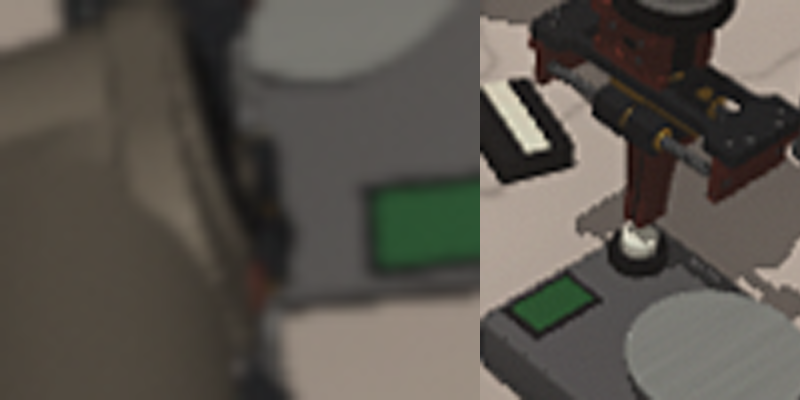

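The scene half shows the closed fingers directly above the white button (crop about (640,235)). Now I'll descend in small steps, watching the force.

arm_command([
  {"hand": 0, "tx": 0, "ty": 0, "tz": 0.004, "rx": 0, "ry": 0, "rz": 0},
  {"hand": 0, "tx": 0, "ty": 0, "tz": 0.004, "rx": 0, "ry": 0, "rz": 0},
  {"hand": 0, "tx": 0, "ty": 0, "tz": 0.004, "rx": 0, "ry": 0, "rz": 0},
  {"hand": 0, "tx": 0, "ty": 0, "tz": 0.003, "rx": 0, "ry": 0, "rz": 0},
  {"hand": 0, "tx": 0, "ty": 0, "tz": 0.003, "rx": 0, "ry": 0, "rz": 0},
  {"hand": 0, "tx": 0, "ty": 0, "tz": 0, "rx": 0, "ry": 0, "rz": 0},
])

```text
time: 4.08
tool_pos: [0.4818, 0.2197, 0.0646]
orientation: [-180.0, -0.0, 97.9]
force: [-1.8, -0.0, 2.8]
width: 0.0007
grip_force: 1.6
```

arm_command([
  {"hand": 0, "tx": 0, "ty": 0, "tz": 0.002, "rx": 0, "ry": 0, "rz": 0},
  {"hand": 0, "tx": 0, "ty": 0, "tz": 0.001, "rx": 0, "ry": 0, "rz": 0},
  {"hand": 0, "tx": 0, "ty": 0, "tz": 0, "rx": 0, "ry": 0, "rz": 0},
])

```text
time: 4.45
tool_pos: [0.4819, 0.2198, 0.0631]
orientation: [-180.0, -0.1, 97.9]
force: [-5.4, -1.5, 20.0]
width: 0.0008
grip_force: 9.8
```

arm_command([
  {"hand": 0, "tx": 0, "ty": 0, "tz": 0.001, "rx": 0, "ry": 0, "rz": 0},
  {"hand": 0, "tx": 0, "ty": 0, "tz": 0.001, "rx": 0, "ry": 0, "rz": 0},
  {"hand": 0, "tx": 0, "ty": 0, "tz": 0, "rx": 0, "ry": 0, "rz": 0},
])

```text
time: 4.82
tool_pos: [0.482, 0.2199, 0.0626]
orientation: [-180.0, -0.1, 97.8]
force: [-11.5, -3.7, 39.4]
width: 0.0003
grip_force: 19.2
```

arm_command([
  {"hand": 0, "tx": 0, "ty": 0, "tz": -0.001, "rx": 0, "ry": 0, "rz": 0},
  {"hand": 0, "tx": 0, "ty": 0, "tz": 0, "rx": 0, "ry": 0, "rz": 0},
])

```text
time: 5.08
tool_pos: [0.482, 0.2199, 0.0629]
orientation: [-180.0, -0.1, 97.8]
force: [-7.9, -3.7, 28.6]
width: 0.0004
grip_force: 14.3
```

```bash
python3 - <<'E'
from h import *
b=read_camera("scene")[135:185,345:395];a=cv2.imread("pics/scene0.png")[135:185,345:395]
cv2.imwrite("pics/p2.png",np.hstack([cv2.resize(x,(400,400),interpolation=0) for x in(a,b)]))
s=ctrl.observe(); print(s["time"],s["tool_pos"],s["force"])
E
```

```text
5.125 [0.48196373 0.21983302 0.06283237] [-9.36994232 -3.35125726 28.48757102]
```

View pics/p2.png

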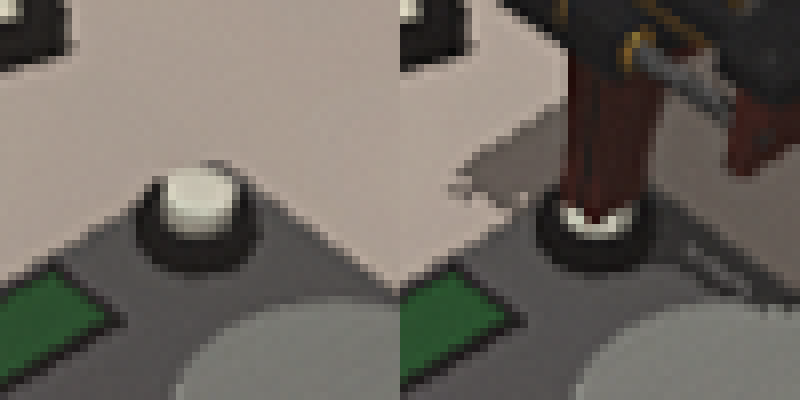

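arm_command([
  {"hand": 0, "tx": 0, "ty": 0, "tz": -0.008, "rx": 0, "ry": 0, "rz": 0},
  {"hand": 0, "tx": 0, "ty": 0, "tz": -0.04, "rx": 0, "ry": 0, "rz": 0},
  {"hand": 0, "tx": 0, "ty": 0, "tz": -0.04, "rx": 0, "ry": 0, "rz": 0},
  {"hand": 0.06, "tx": 0, "ty": 0, "tz": -0.04, "rx": 0, "ry": 0, "rz": 0},
  {"hand": 0.0878, "tx": 0, "ty": 0, "tz": -0.04, "rx": 0, "ry": 0, "rz": 0},
  {"hand": 0.0878, "tx": -0.0416, "ty": 0.0042, "tz": 0, "rx": 0, "ry": 0, "rz": 0},
  {"hand": 0.0878, "tx": -0.0416, "ty": 0.0042, "tz": 0, "rx": 0, "ry": 0, "rz": 0},
  {"hand": 0.0878, "tx": -0.0416, "ty": 0.0042, "tz": 0, "rx": 0, "ry": 0, "rz": 0},
  {"hand": 0.0878, "tx": -0.0416, "ty": 0.0042, "tz": 0, "rx": 0, "ry": 0, "rz": 0},
  {"hand": 0.0878, "tx": -0.0416, "ty": 0.0042, "tz": 0, "rx": 0, "ry": 0, "rz": 0},
  {"hand": 0.0878, "tx": -0.0416, "ty": 0.0042, "tz": 0, "rx": 0, "ry": 0, "rz": 0},
  {"hand": 0.0878, "tx": -0.0416, "ty": 0.0042, "tz": 0, "rx": 0, "ry": 0, "rz": 0},
  {"hand": 0.0878, "tx": -0.0416, "ty": 0.0042, "tz": 0, "rx": 0, "ry": 0, "rz": 0},
  {"hand": 0.0878, "tx": -0.0416, "ty": 0.0042, "tz": 0, "rx": 0, "ry": 0, "rz": 0},
  {"hand": 0.0878, "tx": -0.0416, "ty": 0.0042, "tz": 0, "rx": 0, "ry": 0, "rz": 0},
  {"hand": 0.0878, "tx": 0, "ty": 0, "tz": 0, "rx": 0, "ry": 0, "rz": 0},
])

```text
time: 7.12
tool_pos: [0.5799, -0.1908, 0.2285]
orientation: [-180.0, 0.1, 97.5]
force: [0.2, 0.2, -0.7]
width: 0.0875
grip_force: 0.0
```

arm_command([
  {"hand": 0.0878, "tx": 0.0045, "ty": 0.001, "tz": 0, "rx": 0, "ry": 0, "rz": 0},
  {"hand": 0.0878, "tx": 0, "ty": 0, "tz": 0.02, "rx": 0, "ry": 0, "rz": 0},
  {"hand": 0.0878, "tx": 0, "ty": 0, "tz": 0.02, "rx": 0, "ry": 0, "rz": 0},
  {"hand": 0.0878, "tx": 0, "ty": 0, "tz": 0.02, "rx": 0, "ry": 0, "rz": 0},
  {"hand": 0.0878, "tx": 0, "ty": 0, "tz": 0.02, "rx": 0, "ry": 0, "rz": 0},
  {"hand": 0.0878, "tx": 0, "ty": 0, "tz": 0.004, "rx": 0, "ry": 0, "rz": 0},
  {"hand": 0.06, "tx": 0, "ty": 0, "tz": 0, "rx": 0, "ry": 0, "rz": 0},
  {"hand": 0.04, "tx": 0, "ty": 0, "tz": 0, "rx": 0, "ry": 0, "rz": 0},
  {"hand": 0.034, "tx": 0, "ty": 0, "tz": 0, "rx": 0, "ry": 0, "rz": 0},
  {"hand": 0.03, "tx": 0, "ty": 0, "tz": 0, "rx": 0, "ry": 0, "rz": 0},
  {"hand": 0.026, "tx": 0, "ty": 0, "tz": 0, "rx": 0, "ry": 0, "rz": 0},
  {"hand": 0.015, "tx": 0, "ty": 0, "tz": 0, "rx": 0, "ry": 0, "rz": 0},
  {"hand": 0.015, "tx": 0, "ty": 0, "tz": 0, "rx": 0, "ry": 0, "rz": 0},
  {"hand": 0.015, "tx": 0, "ty": 0, "tz": 0, "rx": 0, "ry": 0, "rz": 0},
], grip_force=30)

```text
time: 8.88
tool_pos: [0.5808, -0.182, 0.1446]
orientation: [-180.0, -0.0, 97.9]
force: [0.1, -0.2, -0.8]
width: 0.0248
grip_force: 30.0
```

arm_command([
  {"hand": 0.015, "tx": 0, "ty": 0, "tz": -0.01, "rx": 0, "ry": 0, "rz": 0},
  {"hand": 0.015, "tx": 0, "ty": 0, "tz": -0.02, "rx": 0, "ry": 0, "rz": 0},
  {"hand": 0.015, "tx": 0, "ty": 0, "tz": -0.02, "rx": 0, "ry": 0, "rz": 0},
  {"hand": 0.015, "tx": 0, "ty": 0, "tz": -0.02, "rx": 0, "ry": 0, "rz": 0},
  {"hand": 0.015, "tx": 0, "ty": 0, "tz": -0.02, "rx": 0, "ry": 0, "rz": 0},
  {"hand": 0.015, "tx": 0, "ty": 0, "tz": -0.02, "rx": 0, "ry": 0, "rz": 0},
  {"hand": 0.015, "tx": 0, "ty": 0, "tz": -0.02, "rx": 0, "ry": 0, "rz": 0},
  {"hand": 0.015, "tx": 0, "ty": 0, "tz": -0.01, "rx": 0, "ry": 0, "rz": 0},
  {"hand": 0.015, "tx": 0, "ty": 0, "tz": 0, "rx": 0, "ry": 0, "rz": 0},
  {"hand": 0.015, "tx": 0, "ty": 0, "tz": 0, "rx": 0, "ry": 0, "rz": 0},
])

```text
time: 10.12
tool_pos: [0.5804, -0.1818, 0.284]
orientation: [-179.9, -0.0, 97.9]
force: [0.7, 0.7, -4.6]
width: 0.0248
grip_force: 30.0
```

```bash
python3 - <<'E'
from h import *
b=read_camera("scene")[60:300,180:340]
cv2.imwrite("pics/p3.png",cv2.resize(b,None,fx=2.5,fy=2.5,interpolation=2))
s=ctrl.observe(); print(s["time"],s["tool_pos"],s["force"],s["moment"])
E
```

```text
10.175 [ 0.58036721 -0.18173418  0.28382431] [-0.64369628 -0.80303026 -3.24236651] [-0.05499633  0.03153293  0.01685011]
```

View pics/p3.png

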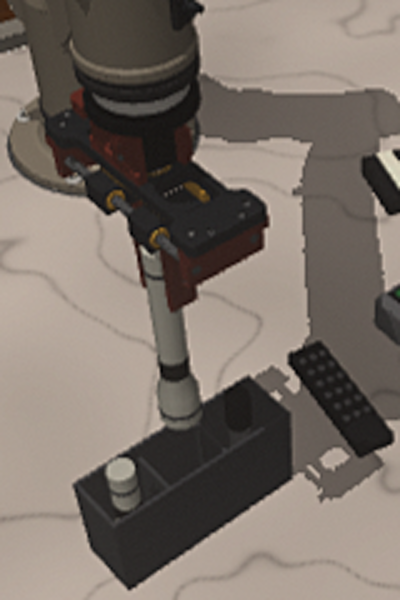

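```bash
python3 - <<'E'
from h import *
f=lambda x,y:((x+.5)/2.5-.5+180,(y+.5)/2.5-.5+60)
print("bottom",onz("scene",f(181,416),.143))
# axis in image: compare predicted pixels of a vertical axis
c=calibration("scene");R=Ro.from_euler("xyz",c["rotation"],degrees=True)
for xy in((.5804,-.1818),(.581,-.186)):
  for z in(.143,.177,.26):
    q=R.inv().apply(np.array([*xy,z])-c["eye"]);p=c["intrinsics"]@(q/q[2]);print(xy,z,((p[:2]-[180,60]+.5)*2.5-.5).round(1))
E
```

```text
bottom [ 0.58323887 -0.18729178  0.143     ]
(0.5804, -0.1818) 0.143 [185.  411.3]
(0.5804, -0.1818) 0.177 [181.3 385. ]
(0.5804, -0.1818) 0.26 [171.4 314.4]
(0.581, -0.186) 0.143 [181.1 413.7]
(0.581, -0.186) 0.177 [177.2 387.4]
(0.581, -0.186) 0.26 [167.  316.9]
```

The torch hangs vertical with its axis at about (0.581, -0.186). Next is the carry to the pan.

arm_command([
  {"hand": 0.015, "tx": 0.0126, "ty": 0.0025, "tz": 0, "rx": 0, "ry": 0, "rz": 0},
  {"hand": 0.015, "tx": 0.02, "ty": 0.004, "tz": 0, "rx": 0, "ry": 0, "rz": 0},
  {"hand": 0.015, "tx": 0.0315, "ty": 0.0063, "tz": 0, "rx": 0, "ry": 0, "rz": 0},
  {"hand": 0.015, "tx": 0.0315, "ty": 0.0063, "tz": 0, "rx": 0, "ry": 0, "rz": 0},
  {"hand": 0.015, "tx": 0.0315, "ty": 0.0063, "tz": 0, "rx": 0, "ry": 0, "rz": 0},
  {"hand": 0.015, "tx": 0.0315, "ty": 0.0063, "tz": 0, "rx": 0, "ry": 0, "rz": 0},
  {"hand": 0.015, "tx": 0.0315, "ty": 0.0063, "tz": 0, "rx": 0, "ry": 0, "rz": 0},
  {"hand": 0.015, "tx": 0.0315, "ty": 0.0063, "tz": 0, "rx": 0, "ry": 0, "rz": 0},
  {"hand": 0.015, "tx": 0.0315, "ty": 0.0063, "tz": 0, "rx": 0, "ry": 0, "rz": 0},
  {"hand": 0.015, "tx": 0.0315, "ty": 0.0063, "tz": 0, "rx": 0, "ry": 0, "rz": 0},
  {"hand": 0.015, "tx": 0.0315, "ty": 0.0063, "tz": 0, "rx": 0, "ry": 0, "rz": 0},
  {"hand": 0.015, "tx": 0.0315, "ty": 0.0063, "tz": 0, "rx": 0, "ry": 0, "rz": 0},
  {"hand": 0.015, "tx": 0.02, "ty": 0.004, "tz": 0, "rx": 0, "ry": 0, "rz": 0},
  {"hand": 0.015, "tx": 0, "ty": 0, "tz": 0, "rx": 0, "ry": 0, "rz": 0},
  {"hand": 0.015, "tx": 0, "ty": 0, "tz": 0, "rx": 0, "ry": 0, "rz": 0},
  {"hand": 0.015, "tx": 0, "ty": 0, "tz": 0, "rx": 0, "ry": 0, "rz": 0},
  {"hand": 0.015, "tx": 0, "ty": 0, "tz": 0, "rx": 0, "ry": 0, "rz": 0},
])

```text
time: 12.3
tool_pos: [0.6034, 0.191, 0.2848]
orientation: [180.0, 0.0, 97.8]
force: [0.6, -0.1, -3.3]
width: 0.0249
grip_force: 30.0
```

arm_command([
  {"hand": 0.015, "tx": 0.001, "ty": 0, "tz": 0.01, "rx": 0, "ry": 0, "rz": 0},
  {"hand": 0.015, "tx": 0, "ty": 0, "tz": 0.015, "rx": 0, "ry": 0, "rz": 0},
  {"hand": 0.015, "tx": 0, "ty": 0, "tz": 0.015, "rx": 0, "ry": 0, "rz": 0},
  {"hand": 0.015, "tx": 0, "ty": 0, "tz": 0.015, "rx": 0, "ry": 0, "rz": 0},
  {"hand": 0.015, "tx": 0, "ty": 0, "tz": 0.01, "rx": 0, "ry": 0, "rz": 0},
  {"hand": 0.015, "tx": 0, "ty": 0, "tz": 0, "rx": 0, "ry": 0, "rz": 0},
  {"hand": 0.015, "tx": 0, "ty": 0, "tz": 0, "rx": 0, "ry": 0, "rz": 0},
])

```text
time: 13.18
tool_pos: [0.6036, 0.1933, 0.2201]
orientation: [180.0, -0.0, 97.9]
force: [-0.1, 0.6, -3.1]
width: 0.0249
grip_force: 30.0
```

```bash
python3 - <<'E'
from h import *
b=read_camera("scene")[90:240,310:440]
cv2.imwrite("pics/p4.png",cv2.resize(b,None,fx=4,fy=4,interpolation=2))
F=[]
for i in range(4): read_camera("top"); F.append(ctrl.observe()["force"])
print(np.mean(F,0),ctrl.observe()["tool_pos"])
E
```

```text
[ 0.22335414  0.52486202 -3.32002484] [0.60336833 0.19327742 0.22011541]
```

View pics/p4.png

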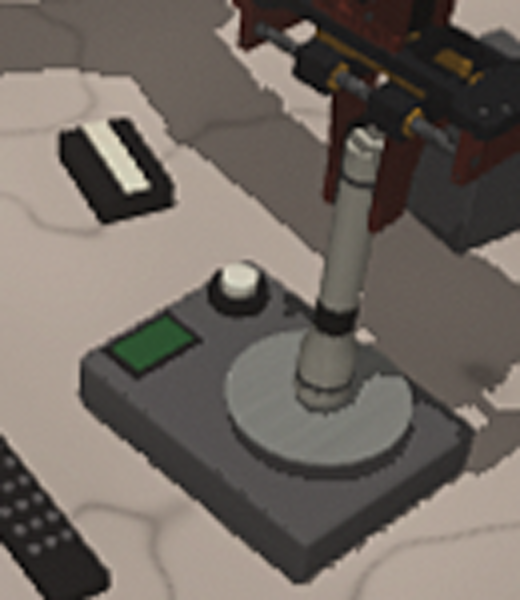

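```bash
python3 - <<'E'
from h import *
f=lambda x,y:((x+.5)/4-.5+310,(y+.5)/4-.5+90)
im=cv2.imread("pics/p4.png")
print("bottom",onz("scene",f(323,391),.0795))
pts=[(226,390),(412,408),(319,466),(250,432),(390,447),(270,346)]
W=np.array([onz("scene",f(*p),.07)[:2] for p in pts])
A=np.c_[2*W,np.ones(len(W))];c=np.linalg.lstsq(A,(W**2).sum(1),rcond=None)[0]
print("pan fit",c[:2],np.sqrt(c[2]+c[:2]@c[:2]), np.hypot(*(W-c[:2]).T))
E
```

```text
bottom [0.60826721 0.18733409 0.0795    ]
pan fit [0.60651509 0.18807158] 0.057443586657901044 [0.05997971 0.05823527 0.05801278 0.05534182 0.05687704 0.05609353]
```

arm_command([
  {"hand": 0.015, "tx": 0, "ty": -0.001, "tz": 0.003, "rx": 0, "ry": 0, "rz": 0},
  {"hand": 0.015, "tx": 0, "ty": 0, "tz": 0.003, "rx": 0, "ry": 0, "rz": 0},
  {"hand": 0.015, "tx": 0, "ty": 0, "tz": 0.002, "rx": 0, "ry": 0, "rz": 0},
  {"hand": 0.015, "tx": 0, "ty": 0, "tz": 0.002, "rx": 0, "ry": 0, "rz": 0},
  {"hand": 0.015, "tx": 0, "ty": 0, "tz": 0.002, "rx": 0, "ry": 0, "rz": 0},
  {"hand": 0.015, "tx": 0, "ty": 0, "tz": 0.002, "rx": 0, "ry": 0, "rz": 0},
  {"hand": 0.015, "tx": 0, "ty": 0, "tz": 0.002, "rx": 0, "ry": 0, "rz": 0},
  {"hand": 0.015, "tx": 0, "ty": 0, "tz": 0, "rx": 0, "ry": 0, "rz": 0},
  {"hand": 0.015, "tx": 0, "ty": 0, "tz": 0, "rx": 0, "ry": 0, "rz": 0},
])

```text
time: 14.55
tool_pos: [0.6021, 0.1931, 0.2038]
orientation: [-180.0, -0.0, 97.9]
force: [-1.0, -1.3, -1.5]
width: 0.0248
grip_force: 30.0
```

```bash
cat > f.py <<'E'
from h import *
F=[]
for i in range(6): read_camera("top"); F.append(ctrl.observe()["force"])
print(np.mean(F,0),ctrl.observe()["tool_pos"],ctrl.observe()["time"])
E
python3 f.py
```

```text
[-0.91588727 -0.16644255 -1.03928845] [0.6021586  0.19302804 0.20368732] 14.85
```

arm_command([
  {"hand": 0.015, "tx": 0, "ty": 0, "tz": 0.001, "rx": 0, "ry": 0, "rz": 0},
  {"hand": 0.015, "tx": 0, "ty": 0, "tz": 0.001, "rx": 0, "ry": 0, "rz": 0},
  {"hand": 0.015, "tx": 0, "ty": 0, "tz": 0.001, "rx": 0, "ry": 0, "rz": 0},
  {"hand": 0.015, "tx": 0, "ty": 0, "tz": 0, "rx": 0, "ry": 0, "rz": 0},
  {"hand": 0.015, "tx": 0, "ty": 0, "tz": 0, "rx": 0, "ry": 0, "rz": 0},
])

```text
time: 15.48
tool_pos: [0.6022, 0.1931, 0.2007]
orientation: [180.0, -0.0, 97.9]
force: [-1.7, -0.1, -0.5]
width: 0.0245
grip_force: 30.0
```

```bash
python3 f.py
```

```text
[-1.34531971 -0.3790462  -0.12163076] [0.60216475 0.19304058 0.20067614] 15.775
```

arm_command([
  {"hand": 0.015, "tx": 0, "ty": 0, "tz": 0, "rx": 0, "ry": 0, "rz": 0},
  {"hand": 0.015, "tx": 0, "ty": 0, "tz": 0, "rx": 0, "ry": 0, "rz": 0},
], grip_force=4)

```text
time: 16.02
tool_pos: [0.6022, 0.1931, 0.2007]
orientation: [180.0, -0.0, 97.9]
force: [-1.8, 0.0, 0.2]
width: 0.0254
grip_force: 4.0
```

arm_command([
  {"hand": 0.025, "tx": 0, "ty": 0, "tz": 0, "rx": 0, "ry": 0, "rz": 0},
  {"hand": 0.026, "tx": 0, "ty": 0, "tz": 0, "rx": 0, "ry": 0, "rz": 0},
  {"hand": 0.027, "tx": 0, "ty": 0, "tz": 0, "rx": 0, "ry": 0, "rz": 0},
  {"hand": 0.029, "tx": 0, "ty": 0, "tz": 0, "rx": 0, "ry": 0, "rz": 0},
  {"hand": 0.033, "tx": 0, "ty": 0, "tz": 0, "rx": 0, "ry": 0, "rz": 0},
  {"hand": 0.04, "tx": 0, "ty": 0, "tz": 0, "rx": 0, "ry": 0, "rz": 0},
  {"hand": 0.05, "tx": 0, "ty": 0, "tz": 0, "rx": 0, "ry": 0, "rz": 0},
  {"hand": 0.065, "tx": 0, "ty": 0, "tz": 0, "rx": 0, "ry": 0, "rz": 0},
  {"hand": 0.08, "tx": 0, "ty": 0, "tz": 0, "rx": 0, "ry": 0, "rz": 0},
  {"hand": 0.08, "tx": 0, "ty": 0, "tz": 0, "rx": 0, "ry": 0, "rz": 0},
])

```text
time: 17.27
tool_pos: [0.6022, 0.1931, 0.2006]
orientation: [180.0, 0.0, 97.9]
force: [-0.4, -0.2, 0.7]
width: 0.0763
grip_force: 0.0
```

arm_command([
  {"hand": 0.08, "tx": 0, "ty": 0, "tz": -0.01, "rx": 0, "ry": 0, "rz": 0},
  {"hand": 0.08, "tx": 0, "ty": 0, "tz": -0.02, "rx": 0, "ry": 0, "rz": 0},
  {"hand": 0.08, "tx": 0, "ty": 0, "tz": -0.02, "rx": 0, "ry": 0, "rz": 0},
  {"hand": 0.08, "tx": 0, "ty": 0, "tz": -0.03, "rx": 0, "ry": 0, "rz": 0},
  {"hand": 0.08, "tx": 0, "ty": 0, "tz": -0.03, "rx": 0, "ry": 0, "rz": 0},
  {"hand": 0.08, "tx": 0, "ty": 0, "tz": -0.02, "rx": 0, "ry": 0, "rz": 0},
  {"hand": 0.08, "tx": 0, "ty": 0, "tz": 0, "rx": 0, "ry": 0, "rz": 0},
  {"hand": 0.08, "tx": 0, "ty": 0, "tz": 0, "rx": 0, "ry": 0, "rz": 0},
])

```text
time: 18.27
tool_pos: [0.6018, 0.193, 0.33]
orientation: [-179.9, 0.0, 97.9]
force: [0.0, 0.2, -0.8]
width: 0.0798
grip_force: 0.0
```

```bash
python3 f.py; python3 - <<'E'
from h import *
b=read_camera("scene")[90:240,310:440]
cv2.imwrite("pics/p5.png",cv2.resize(b,None,fx=4,fy=4,interpolation=2))
E
```

```text
[-0.09597025  0.01513808 -0.14214122] [0.60195959 0.19296853 0.33002867] 18.575
```

View pics/p5.png

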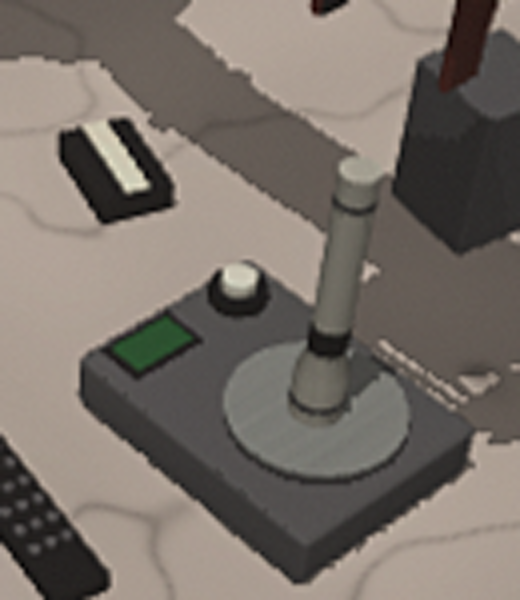

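The torch stands upright and free. Its head is at about (316,406) in the crop and the pan centre is at about (317,409).

```bash
python3 -c "
from workcell import ticket; print(ticket.sign_off())"
```

```text
the job is handed in; nothing more can be done
None
```

I pressed the zero button down to its stop with the pan empty, then stood the long torch upright on its head within a few millimetres of the pan's centre, let go, and handed the job in at about 19 s; I saw nothing else disturbed.

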